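Collect three capped spice jars from the capper's turntable into the tote

ROBOT

A 6-joint arm with a two-finger parallel gripper is mounted at the origin on the work surface. World frame = base frame: x ahead of the robot, y to its left, z up, the work surface at z = 0. Lengths are in m, angles in rad, forces in N, time in s.
With the tool pointing down it reaches from about 0.275 to 1 m from the base axis. Payload 8.4 kg.
Tool frame: the origin (TCP) lies on the centre line of the jaws, within the pads' length; the fingertips stand 17 mm ahead of it and the grasp point (between the pads) lies 2 mm behind it (bot.tcp_to_tips is the y of the fingertips in the tool frame, in m); y points along the fingers, z is the direction in which the jaws open and shut, and the axes are right-handed (so a half turn about y gives the same grasp; the last joint's range is limited). The gripper opens to 85 mm and grips with 20 to 120 N. Pads are 22 mm wide; open, the fingers measure 114 mm over their backs; the gripper's body (76 mm by 85 mm) begins 54 mm behind the grasp point. The pads swing forward as they close: fully open they stand 13 mm farther back than shut.
Start: joints at [1.131, 0.353, 1.633, -0, 1.155, -0.002], TCP at [0.265, 0.566, 0.248] pointing down, gripper open.
Joint ranges: [-2.63, 2.63], [-0.92, 2.1], [0.06, 2.66], [-1.3, 4.44], [0, 2.69], [-3.02, 3.02]. Speed limits (rad/s): [2.22, 2.22, 2.79, 3.14, 3.14, 3.14].

INTERFACE

Orientations are given as a unit quaternion [x, y, z, w].
In Python, from workcell import bot, hand, kinematics, get_obs, vision, hand_in gives the robot as it stands. The module is installed in compiled form; this text tells all that it offers. Calls block until the motion is done:
- bot.reach(position, orientation): joint-space move of the TCP to a pose.
- bot.servo_line(position, ori=None, velocity=0.15): straight line of the TCP; ori=None keeps the orientation; velocity is the mean speed in m/s.
- bot.goto_joints(angles): joint-space move.
- hand.move_gripper(opening, strength=None): finger opening in m; strength is the grip in N (None keeps the last); returns when the fingers have stopped.
- bot.dwell(seconds).
- kinematics.solve_ik(position, orientation): joint angles nearest the present ones, or None.
- get_obs(): the state.
- vision.read_camera(name): name is "side" or "top"; returns a dict with "frame" (384x512x3 uint8, red, green, blue), "intrinsics" (3x3 intrinsics, pixels), "view" (4x4, takes a point from world to camera coordinates). Camera axes: x right, y down, z forward; pixel columns grow to the right and rows downward; lengths in m; the calibration is good to about 2 mm. A picture is of the moment at which its call begins. There is no depth.
A pose or a line that the arm cannot do raises bot.IKError and nothing moves.
- hand_in(): hands the job in, once; it reports no verdict.
The state is a dict: "time_s": time; "joint_pos": joint angles; "joint_vel": joint speeds; "joint_efforts": joint torques, N m; "position": TCP position; "orientation": TCP orientation; "wrist_force": force on the tool from outside, world axes, zero at the start; "ft_torque": the same for the moment, N m; "gripper_width": finger opening in m.
Only numpy, scipy, OpenCV 4.12 (cv2) and the standard library are available. Lean on these libraries where they do the work, as an engineer would, in place of code of your own. Each camera call takes 0.05 s, during which the arm holds its last target. There are 200 camera calls.

TASK

The jar capper has dropped its jars on the locked turntable: gather exactly three of the four capped square spice jars into the wooden tote, setting each down gently so that it lies flat on the tote's floor, none on top of another. Leave the fourth capped jar, the jars without a cap and everything else where they are.

Things in the scene. Friction and masses are not known exactly. Their poses are not given: they have to be found in the camera images.
- capped_jar1: square clear plastic spice jar with a brown paper band, lying on its side on the turntable; finished: wide grey twist cap. 92 mm long: body 42 x 42 mm, 68 mm long (x -46 to +22 mm), round cap 40 mm across (x +26 to +46 mm). Origin on the long axis at mid length, 21 mm above what it lies on; +x points to the cap. About 110 g.
- capped_jar2: square clear plastic spice jar with a brown paper band, lying on its side on the turntable; finished: wide grey twist cap. 92 mm long: body 42 x 42 mm, 68 mm long (x -46 to +22 mm), round cap 40 mm across (x +26 to +46 mm). Origin on the long axis at mid length, 21 mm above what it lies on; +x points to the cap. About 110 g.
- capped_jar3: square clear plastic spice jar with a brown paper band, lying on its side on the turntable; finished: wide grey twist cap. 92 mm long: body 42 x 42 mm, 68 mm long (x -46 to +22 mm), round cap 40 mm across (x +26 to +46 mm). Origin on the long axis at mid length, 21 mm above what it lies on; +x points to the cap. About 110 g.
- capped_jar4: square clear plastic spice jar with a brown paper band, lying on its side on the turntable; finished: wide grey twist cap. 92 mm long: body 42 x 42 mm, 68 mm long (x -46 to +22 mm), round cap 40 mm across (x +26 to +46 mm). Origin on the long axis at mid length, 21 mm above what it lies on; +x points to the cap. About 110 g.
- open_jar1: square clear plastic spice jar with a brown paper band, lying on its side on the turntable; unfinished: no cap, only a narrow bare neck. 82 mm long: body 42 x 42 mm, 68 mm long (x -46 to +22 mm), neck 28 mm across (x to +36 mm). Origin on the long axis, 21 mm above the deck; +x points to the neck. Bystander.
- open_jar2: square clear plastic spice jar with a brown paper band, lying on its side on the turntable; unfinished: no cap, only a narrow bare neck. 82 mm long: body 42 x 42 mm, 68 mm long (x -46 to +22 mm), neck 28 mm across (x to +36 mm). Origin on the long axis, 21 mm above the deck; +x points to the neck. Bystander.
- tote: open-topped loose wooden tote on the table, outside 260 (x) x 145 (y) x 60 (z) mm, walls and floor 5 mm thick, inside 250 x 135 mm. Origin at the centre of its underside; inner floor at z = 5 mm. It holds three jars lying side by side across its length (x).
- turntable: round white plastic turntable, 400 mm across, locked (does not turn). Origin at the centre of its underside; deck at z = 30 mm, edge rim (radius 192 to 200 mm) 7 mm above the deck; lock knob in the middle, 60 mm across, top at z = 64 mm. Six jars and the milk jug lie about 125 mm from its centre, in any order and at any angle.
- capper: white jar-capping machine fixed left of the turntable, 200 (x) x 180 (y) x 280 (z) mm, crank to +x (130 mm out); a steel chute 80 mm wide slopes from its -y face to the turntable's rim (lip 195 mm from the origin towards -y, side walls there 75 mm high, rising to 125 mm at the machine). Origin at the centre of its underside.
- milk_jug: small stainless steel milk jug standing on the turntable, 66 mm across, 68 mm high, handle on its +y side (to 52 mm from the axis). Origin at the centre of its underside. Bystander.
- mortar: wooden mortar on the table, 94 mm across, 75 mm high, its pestle leaning out over +x, top 162 mm high, 31 mm from the axis. Origin at the centre of its underside. Bystander.
- salt_pig: white ceramic salt pig on the table, 94 mm across, 108 mm high, round mouth on its -x side (to 55 mm from the axis). Origin at the centre of its underside. Bystander.
- spice_jar: round clear spice jar standing on the table, 48 mm across, 100 mm high, twist cap. Origin at the centre of its underside. Bystander, not one of the square jars.
- food_tin: steel food tin standing on the table, 74 mm across, 110 mm high. Origin at the centre of its underside. Bystander.
Mind the look-alikes: they are no part of the job. Leave any turquoise or yellow look-alike of the capped_jar2 alone.

How it is judged:
By the outcome, as a careful person would: the job done as asked, in the order asked, and still so for the second after the job is handed in, with the robot touching nothing.
It also fails if it takes over 72 s, if anything falls off the work surface, if the arm or the gripper's body presses on something with over 40 N, if the wrist force passes 120 N, or if a joint passes its speed limit or range.

## Working session

There is one attempt and no reset: what is moved stays moved. The work goes in short steps, each a Python script; the robot and the scene stay as the last script left them, time stands still between calls to the robot, and variables do not carry over. Pictures are saved under pics/ and viewed, about 8 in all and at most 12, crops included, and the job is handed in when it is done.

```bash
mkdir -p pics; python3 - <<'E'
from workcell import vision,get_obs
import cv2,numpy as np,pickle
d={}
for n in("top","side"):
    r=vision.read_camera(n);d[n]=r
    cv2.imwrite(f"pics/{n}0.png",cv2.resize(r["frame"][:,:,::-1],None,fx=1.5,fy=1.5,interpolation=cv2.INTER_CUBIC))
    print(n,r["intrinsics"].round(1).tolist(),r["view"].round(3).tolist())
pickle.dump(d,open("cam0.pkl","wb"))
o=get_obs();print(o["time_s"],o["orientation"],o["gripper_width"])
E
```

```text
top [[488.0, 0.0, 250.7], [0.0, 488.0, 193.4], [0.0, 0.0, 1.0]] [[0.029, -0.999, 0.02, -0.006], [-0.981, -0.033, -0.194, 0.483], [0.194, -0.014, -0.981, 1.535], [0.0, 0.0, 0.0, 1.0]]
side [[461.1, 0.0, 248.8], [0.0, 461.1, 197.1], [0.0, 0.0, 1.0]] [[0.84, -0.542, 0.014, -0.396], [-0.398, -0.634, -0.663, 0.254], [0.368, 0.552, -0.749, 1.581], [0.0, 0.0, 0.0, 1.0]]
0.1 [ 0.69067038 -0.15363535  0.15344527 -0.68980081] 0.08551656047198904
```

View pics/top0.png

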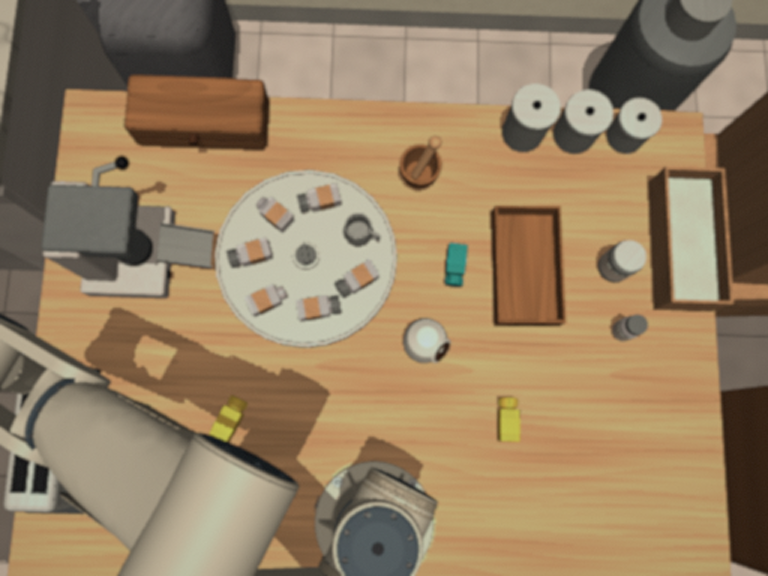

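View pics/side0.png

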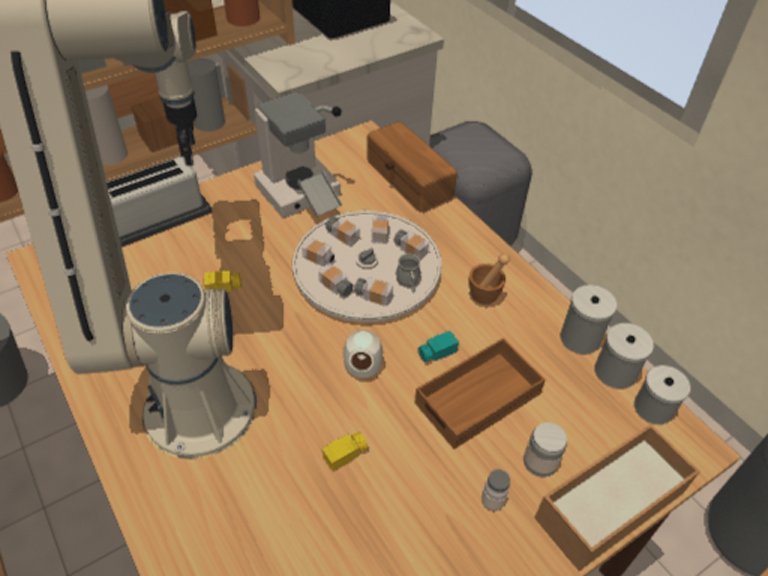

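The top view shows six jars around the knob at (305,255), the jug at (358,230), and the tote at (528,265). Next I'll enlarge the turntable and the tote.

```bash
python3 - <<'E'
import cv2,pickle
d=pickle.load(open("cam0.pkl","rb"))
f=d["top"]["frame"][:,:,::-1]
c=f[110:235,140:270]; cv2.imwrite("pics/tt.png",cv2.resize(c,None,fx=4.8,fy=4.8,interpolation=cv2.INTER_CUBIC))
c=f[130:225,320:385]; cv2.imwrite("pics/tote.png",cv2.resize(c,None,fx=6,fy=6,interpolation=cv2.INTER_CUBIC))
E
```

```text
(no output)
```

View pics/tt.png

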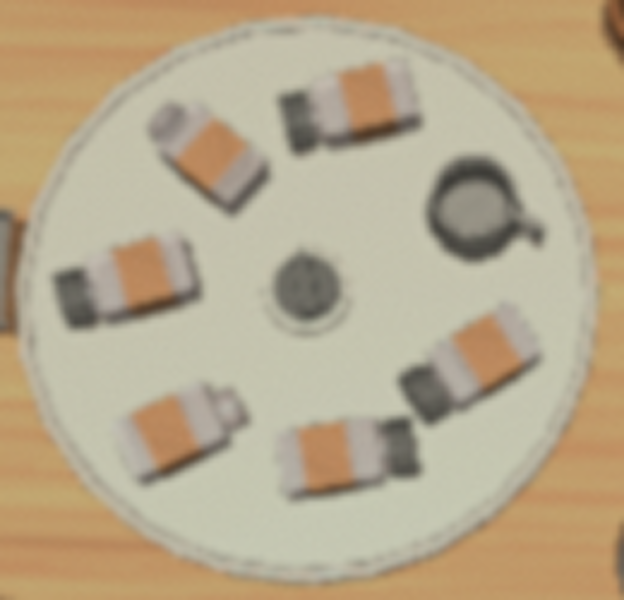

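View pics/tote.png

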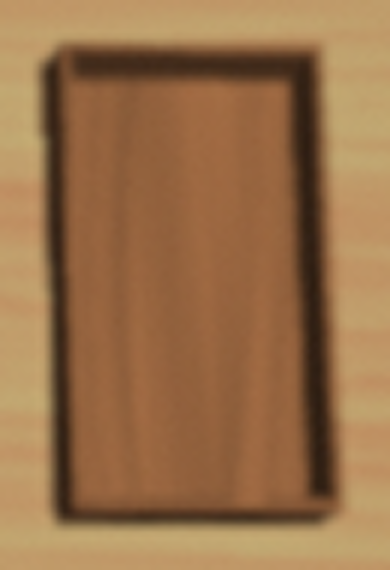

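```bash
cat > h.py <<'E'
import numpy as np,cv2,pickle
def ray(cam,u,v,z):
    K,V=cam["intrinsics"],cam["view"];R,t=V[:3,:3],V[:3,3]
    C=-R.T@t;d=R.T@np.linalg.solve(K,[u,v,1.]);return C+d*(z-C[2])/d[2]
def proj(cam,P):
    p=cam["view"][:3,:3]@np.asarray(P,float).T+cam["view"][:3,3:];p=cam["intrinsics"]@p
    return (p[:2]/p[2]).T
def box(c,yaw,x0,x1,w,z0,z1):
    a=np.array([np.cos(yaw),np.sin(yaw)]);n=np.array([-a[1],a[0]])
    return [np.r_[np.array(c[:2])+a*x+n*y,z] for z in(z0,z1) for x,y in((x0,-w),(x1,-w),(x1,w),(x0,w))]
def draw(img,cam,P,off,s,col):
    q=((proj(cam,P)-off+.5)*s).astype(int)
    for k in(0,4):
        cv2.polylines(img,[q[k:k+4]],True,col,1)
E
python3 - <<'E'
from h import *
d=pickle.load(open("cam0.pkl","rb"));T=d["top"];S=d["side"]
px=lambda c,o,s:(np.array(c)+.5)/s-.5+o
J={"A":((412,85),(285,117)),"C":((523,322),(410,393)),"D":((285,458),(415,443)),"B":((190,263),(62,295))}
res={}
for k,(a,b) in J.items():
    p=ray(T,*px(a,(140,110),4.8),.072);q=ray(T,*px(b,(140,110),4.8),.065)
    yaw=np.arctan2(*(q-p)[1::-1]);res[k]=[*((p+q)/2)[:2],yaw];print(k,np.round(res[k],4),"len",np.linalg.norm((q-p)[:2]).round(4))
print("knob",ray(T,*px((307,287),(140,110),4.8),.064))
cs=[ray(T,*px(c,(320,130),6),.06)[:2] for c in((58,47),(318,47),(340,512),(65,512))]
print(np.round(cs,4));c=np.mean(cs,0);v=cs[0]+cs[1]-cs[2]-cs[3];yt=np.arctan2(v[1],v[0]);print("tote",c,yt,np.linalg.norm(v)/2,np.linalg.norm(cs[0]-cs[1]),np.linalg.norm(cs[2]-cs[3]))
res["tote"]=[*c,yt];pickle.dump(res,open("res.pkl","wb"))
W=[]
for cam,o,o2 in((T,(140,110),(320,130)),(S,(185,130),(270,220))):
  for off in(o,o2):
    im=cv2.resize(cam["frame"][off[1]:off[1]+100+25*(cam is T),off[0]:off[0]+130,::-1],None,fx=3,fy=3,interpolation=cv2.INTER_CUBIC)
    im=cv2.copyMakeBorder(im,0,375-im.shape[0],0,390-im.shape[1],0)
    for k,(x,y,w) in res.items():
      if k=="tote": draw(im,cam,box((x,y),w,-.13,.13,.0725,0,.06),off,3,(255,0,0))
      else:
        draw(im,cam,box((x,y),w,-.046,.022,.021,.03,.072),off,3,(0,0,255));draw(im,cam,box((x,y),w,.026,.046,.02,.03,.071),off,3,(0,255,0))
    W.append(im[:300])
cv2.imwrite("pics/ov.png",np.vstack([np.hstack(W[:2]),np.hstack(W[2:])]))
E
```

```text
A [0.6833 0.1421 1.8389] len 0.0891
C [0.5072 0.0553 2.1617] len 0.0889
D [ 0.4416  0.1301 -1.4062] len 0.0862
B [0.5533 0.2854 1.8374] len 0.0884
knob [0.55302037 0.16438935 0.064     ]
[[ 0.6767 -0.2438]
 [ 0.6819 -0.3875]
 [ 0.4231 -0.3944]
 [ 0.4183 -0.2471]]
tote [ 0.55000457 -0.31820252] 0.01960886191076398 0.2586847689891425 0.14377050667177618 0.14732926820002673
```

View pics/ov.png

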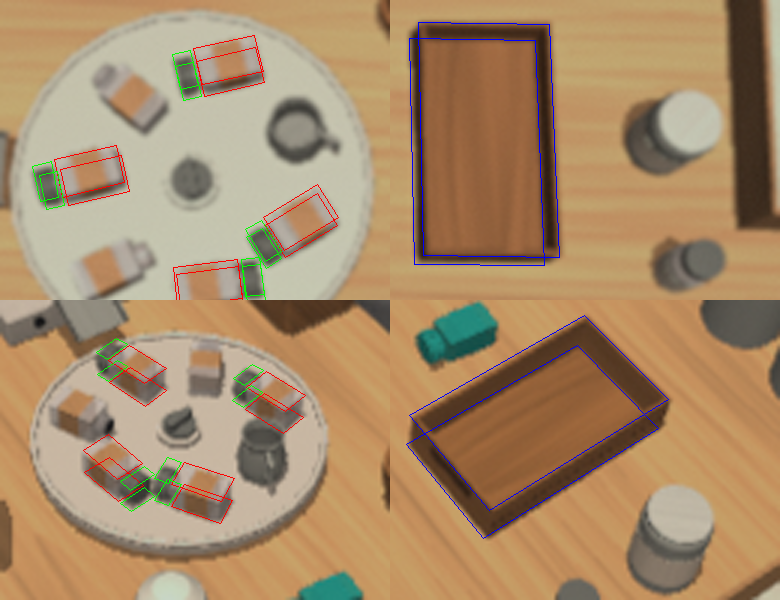

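The wireframes fit in both views to about 2 mm. I'll take C, D and A, and leave B, the one by the chute. First jar is C.

```bash
cat > mv.py <<'E'
from h import *
from workcell import bot,hand,kinematics,get_obs,vision
from scipy.spatial.transform import Rotation as R
res=pickle.load(open("res.pkl","rb"))
GX,GZ,HI=-.005,.027,.25
def quats(yaw):   # jar axis yaw -> jaws across it
    for s in(1,-1):
        z=s*np.array([-np.sin(yaw),np.cos(yaw),0]);y=np.array([0,0,-1.])
        yield R.from_matrix(np.c_[np.cross(y,z),y,z]).as_quat()
def best(p,qs):
    q0=np.array(get_obs()["joint_pos"]);c=[]
    for q in qs:
        j=kinematics.solve_ik(p,q)
        if j is not None:c.append((np.abs(np.array(j)-q0).max(),j,q))
    m=min(c,key=lambda t:t[0]);print("joints",np.round(m[1],2));return m[2]
def pick(k):
    x,y,w=res[k];p=np.array([x+GX*np.cos(w),y+GX*np.sin(w)])
    q=best([*p,HI],quats(w));hand.move_gripper(.068,40)
    bot.reach([*p,HI],q);bot.servo_line([*p,.10],velocity=.25);bot.servo_line([*p,.03+GZ],velocity=.08)
    print("down",get_obs()["wrist_force"]);hand.move_gripper(.03,40);bot.dwell(.2)
    o=get_obs();print("grip",o["gripper_width"],o["time_s"],o["wrist_force"])
    bot.servo_line([*p,.10],velocity=.1);bot.servo_line([*p,HI],velocity=.25)
    o=get_obs();print("lift",o["gripper_width"],o["wrist_force"])
def place(s):
    x,y,w=res["tote"];p0=np.array([x+s*np.cos(w),y+s*np.sin(w)])
    jw=w+np.pi/2
    # q and its half turn put the cap at +y or -y; shift TCP so that jar centre is central is <=5 mm: ignore
    q=best([*p0,HI],quats(jw));p=p0
    bot.reach([*p,HI],q);bot.servo_line([*p,.09],velocity=.2);bot.servo_line([*p,.005+GZ+.0015],velocity=.05)
    print("low",get_obs()["wrist_force"]);hand.move_gripper(.056);bot.dwell(.2)
    print("rel",get_obs()["gripper_width"])
    bot.servo_line([*p,.10],velocity=.1);bot.servo_line([*p,HI],velocity=.3);print(get_obs()["time_s"])
E
python3 - <<'E'
from mv import *
print(bot.tcp_to_tips)
o=get_obs();bot.servo_line([*o["position"][:2],.40],velocity=.25)
bot.reach([.40,.10,.32],best([.40,.10,.32],quats(res["C"][2])))
pick("C")
r=vision.read_camera("side");cv2.imwrite("pics/s1.png",r["frame"][60:330,100:460,::-1])
E
```

```text
0.017
joints [ 0.24 -0.06  1.96 -0.    1.24 -0.35]
joints [ 0.1   0.18  1.87 -0.    1.1  -0.49]
down [ 0.12539184  0.59528132 -0.23448915]
grip 0.04136781554827387 5.575 [-2.01791494 -0.12174616  6.61191423]
lift 0.041232640161481475 [ 0.05422559 -0.45502111 -1.25661036]
```

View pics/s1.png

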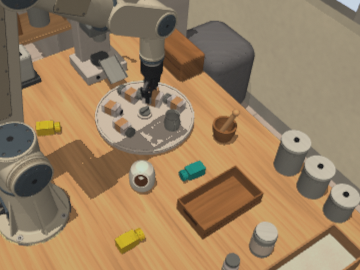

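Jar C is held (width 41 mm, 1.3 N) and the others haven't moved. Next I'll place it and fetch D.

```bash
python3 - <<'E'
from mv import *
place(.072); pick("D")
r=vision.read_camera("top");cv2.imwrite("pics/t2.png",cv2.resize(r["frame"][90:240,130:400,::-1],None,fx=2.6,fy=2.6,interpolation=cv2.INTER_CUBIC))
E
```

```text
joints [-0.47  0.46  1.46 -0.    1.22 -0.49]
low [ 0.6626096  -0.58858986 -1.6197099 ]
rel 0.05614296085851588
12.5833
joints [ 0.29  0.09  1.97 -0.    1.08  0.13]
down [-0.27775251 -0.12450743  0.03417554]
grip 0.04149465386812414 16.6167 [-0.68467068 -1.14119669  6.02490416]
lift 0.041864616253293914 [-0.49785915  0.49657621  0.21654597]
```

View pics/t2.png

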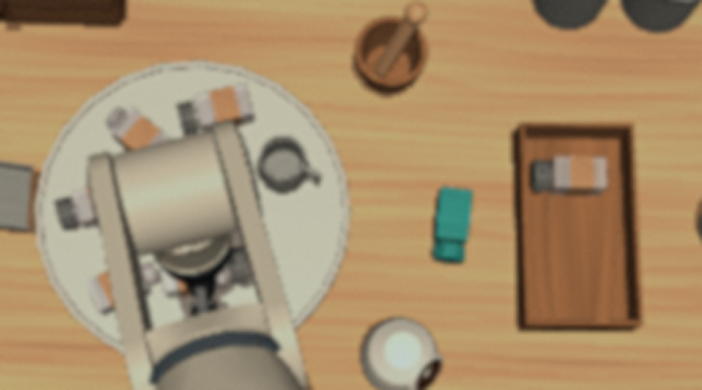

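C lies flat in the tote at (570,173). D shows a held width. Placing D, then A.

```bash
sed -i 's/GZ+.0015/GZ+.0005/' mv.py; python3 - <<'E'
from mv import *
place(0); pick("A"); place(-.072)
bot.reach([.40,-.05,.32],get_obs()["orientation"])
T=vision.read_camera("top");S=vision.read_camera("side");print(get_obs()["time_s"])
a=cv2.resize(T["frame"][100:235,135:395,::-1],None,fx=3,fy=3,interpolation=cv2.INTER_CUBIC)
b=cv2.resize(S["frame"][130:310,180:440,::-1],None,fx=3,fy=3,interpolation=cv2.INTER_CUBIC)
cv2.imwrite("pics/t3.png",a[:,:780]);cv2.imwrite("pics/s3.png",b)
E
```

```text
joints [-0.53  0.37  1.61 -0.    1.17 -0.55]
low [-1.65998682  1.38285342  3.65241685]
rel 0.056064620373145156
23.9167
joints [ 0.2   0.47  1.46 -0.    1.22 -0.07]
down [ 0.68283612 -0.33551448 -0.16241253]
grip 0.04129337555723354 27.9083 [0.31373559 0.42058281 5.32212091]
lift 0.04143040104404172 [-0.29441855  0.05126051 -2.54781377]
joints [-0.59  0.27  1.74 -0.    1.13 -0.61]
low [-3.57915955  2.57711443  5.85950048]
rel 0.056418775700912735
35.2833
36.5
```

View pics/t3.png

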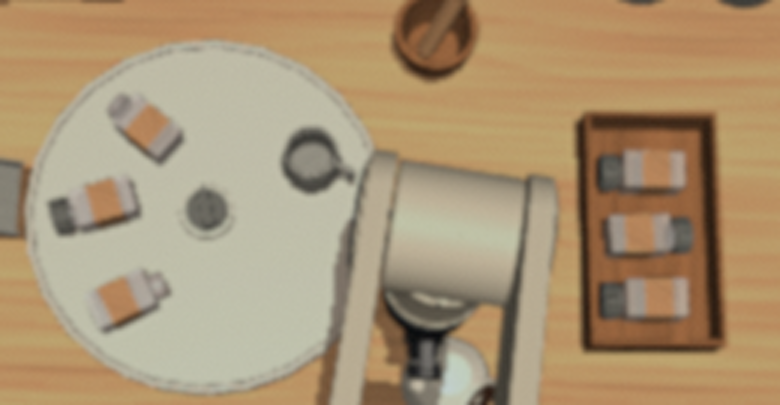

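View pics/s3.png

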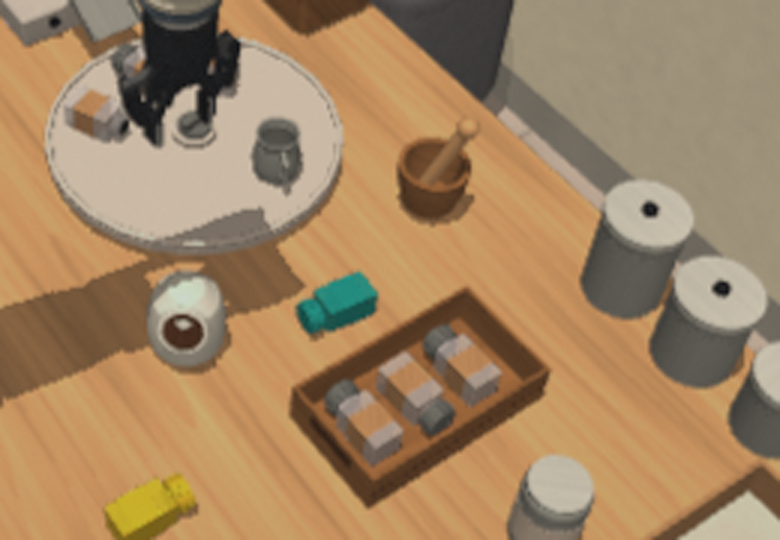

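All three jars lie flat and separate in the tote, top view (645,170), (648,235) and (645,298). The fourth capped jar, both open jars and the jug are where they were, and the arm is clear of everything.

```bash
python3 -c "
from workcell import hand_in,get_obs
print(get_obs()['wrist_force'],get_obs()['gripper_width']);hand_in()"
```

```text
[-0.41647505 -0.01362364 -0.41465008] 0.05630477641134685
the job is handed in; nothing more can be done
```

I put three capped jars in the tote and handed the job in at about 36.5 s of the 72 s allowed. They were the two from the near side of the turntable and the one at the far side.

- **Tote:** the last pictures from both cameras show the three jars flat on the floor, side by side and apart from each other.
- **Left in place:** the fourth capped jar by the chute, both open jars, the milk jug and the other bystanders in view look unmoved, judged by eye. The yellow look-alike nearest the start position was not in the last pictures.
- **Robot:** the hand was empty and clear of everything at hand-in.
- **Forces:** the highest reading I took was about 7.3 N, on the last set-down. I read the wrist force only at set points, not continuously. The lift readings were too noisy to confirm each jar's weight, so I judged each grip by its steady width of 41–42 mm.
- **Set-down:** the first jar was released with no contact force showing, so it may have dropped about 1–2 mm. I lowered the other two 1 mm further, and both showed contact before release.

No check failed.

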